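# Shut and lock the medicine drawer with a fingertip

### The job

Push the white steel medicine drawer fully shut with a fingertip; then press a fingertip on the knurled face of the round brass lock core on top of the unit and turn it clockwise by exactly one click, so that its index bar points at the middle of the three notches, and take the hand away. Do not squeeze the core between the fingers or pull it up out of its socket, do not lean hard on it, do not turn it past that click, and leave the jar, tube, thermometer, tin, cup and roll where they are.

Things in the scene. Friction and masses are not known exactly. Their poses are not given: they have to be found in the camera images.
- unit: White painted steel drawer unit, fixed to the shelf: 140 mm deep (its x), 200 mm wide (its y), 78 mm high. Origin: centre of its underside; x points from its front to its back, so the drawer opens towards its -x; z up. The brass lock core is on its top, on its z axis, in a fixed steel collar that is 34.5 to 42.5 mm from the axis and 4 mm high, with three black notch marks: the middle one at the unit's +x (away from the drawer's front), the others 40 degrees either side.
- drawer_front (a point): Centre of the outer face of the drawer's white front panel (204 mm wide, 66 mm high, 10 mm thick; lower edge 5 mm, upper edge 71 mm above the shelf; its blank paper label and two small clips lie practically flush round the middle). Axes as the unit's: -x points out of the face. When shut it lies 81 mm in front (-x) of the unit's origin.
- drawer (a joint): How far the drawer is open, m: 0 fully shut (a stop), grows as it comes out towards the unit's -x. It slides along the unit's x with about 2 N of friction and stays where it is left.
- core_face (a point): Centre of the flat knurled top face of the brass lock core, a low disc: face 60 mm across, 66 mm at its foot, bevelled edge; face 90 mm above the shelf (8 mm above the collar) when not pressed. z up; the point turns with the core.
- core: The brass lock core itself, turning and sinking with the two joints below; origin on its axis at the level of the unit's top (12 mm below its face). It bears a firm fingertip press; over 35 N of finger force on it is too much.
- core_index (a point): Point on the core's face 28 mm from its axis, at the outer end of the black index bar (16 mm long, flat against the face) that shows where the core points.
- core_turn (a joint): Turn of the core about the vertical, rad, growing clockwise seen from above. It has three detents: 0 (unlocked, where it starts or close to it), 0.70 (locked, index bar at the middle notch), 1.40 (removal position). Between them it springs into the nearer one (the tipping points are about 0.35 and 1.05). About 0.032 N m turns it over a click; pressing on the face with 8 N gives a fingertip ample friction.
- core_press (a joint): How far the core is pressed down into its sprung socket, m: 0 at rest, 0.006 at the bottom; it pushes back with 1.5 N per mm (9 N at the bottom). Negative when it is pulled up (to -0.006). The core can be turned at any depth.
- jar_mid (a point): Middle of a cobalt glass jar, 60 mm across, 85 mm high, upright. Bystander.
- tube_mid (a point): Middle of an upright aluminium tablet tube, 28 mm across, 89 mm high. Bystander.
- thermometer_mid (a point): Middle of a white plastic digital thermometer lying flat, 132 mm long along its x, 22 mm wide, 12 mm high. Bystander.
- tin_mid (a point): Middle of a nickel-plated dressing tin, 93 x 123 x 44 mm high. Bystander.
- cup_mid (a point): Middle of a clear medicine cup, 40 mm across, 32 mm high. Bystander.
- roll_mid (a point): Middle of a paper-white roll of tape lying flat, 48 mm across, 25 mm high. Bystander.

How it is judged:
By the outcome, as a careful person would: the job done as asked, in the order asked, and still so for the second after the job is handed in, with the robot touching nothing.
It also fails if it takes over 48 s, if anything falls off the work surface, if the arm or the gripper's body presses on something with over 40 N, if the wrist force passes 120 N, or if a joint passes its speed limit or range.

### The arm

A 6-joint arm with a two-finger parallel gripper is mounted at the origin on the work surface. World frame = base frame: x ahead of the robot, y to its left, z up, the work surface at z = 0. Lengths are in m, angles in degrees, forces in N, time in s.
With the tool pointing down it reaches from about 0.25 to 0.775 m from the base axis. Payload 4 kg.
Tool frame: the origin (TCP) lies midway between the tips of the shut fingers; the grasp point (between the pads) lies env.pinch_z behind it (env.pinch_z is the distance from the TCP to the grasp point, in m); z points along the fingers, y is the line along which they close (so a half turn about z gives the same grasp; the last joint's range is limited). The gripper opens to 94 mm and grips with 3 to 60 N. Pads are 16 mm wide; open, the fingers measure 119 mm over their backs; the gripper's body (75 mm by 177 mm) begins 78 mm behind the grasp point.
Start: joints at [64.051, 4.996, 78.535, -0, 96.463, -5.907], TCP at [0.189, 0.517, 0.181] pointing down, gripper open.
Joint ranges: [-177.83, 177.83], [-43.37, 116.18], [15.69, 146.23], [-61.86, 241.86], [9.47, 152.12], [-147.06, 147.06]. Speed limits (degrees/s): [159.86, 159.86, 180, 180, 180, 180].

### API

Orientations are given as [roll, pitch, yaw] about the fixed x, y, z axes, in that order (R = Rz(yaw) Ry(pitch) Rx(roll)).
In Python, from rig import readout, imaging, workorder, finder, env gives the robot as it stands.
- The arm moves only by the tool step_arm, never from a script. Its argument "deltas" is a list of rows, each an object of numbers: "hand": the opening, from -1 (shut) to 1 (fully open); "dx", "dy", "dz": the shift along the tool's x, y, z in units of 40 mm (1.0 is 40 mm); "wx", "wy", "wz": the turn, a rotation vector about the tool's x, y, z in rad. In form: [{"hand": .., "dx": .., "dy": .., "dz": .., "wx": .., "wy": .., "wz": ..}, ...]. A call has exactly 5 rows; each row shifts and turns the commanded pose from where the row before left it, along the tool's axes as they then stand; what a row does not reach is not made up. A row lasts 1/12 s, in which the tool goes at most 41.7 mm and 7.16 degrees, less where a joint would pass 70% of its speed; a pose out of reach is approached as far as the arm can. A call is refused whole if a number of a shift passes 1 or a number of a turn 0.125, either way. A call with a gripper value outside its range is refused whole. The fingers move at their own pace and stop on an object; "newtons" is the grip in N (left out, the last holds). Time passes only in rows, so rows that do not move let the fingers close, or fill a call up. It gives the time, the measured TCP pose, the force, the opening and the grip force at its end, in the units of the state.
- readout.get_obs(): the state, without advancing time (a new reading comes with each control period).
- imaging.snapshot(name): name is "side" or "top" or "wrist"; returns a dict with "frame" (420x560x3 uint8, red, green, blue), "K" (3x3 intrinsics, pixels), "k1" (the pictures are not rectified: a ray, as slopes to the right and down, at radius r is drawn at 1 + k1 r^2 times it, then the intrinsics apply), "T" (4x4, takes a point from camera to world coordinates); the wrist camera has in their place "hand_eye" (4x4, takes a point from camera to tool coordinates, whose origin is the TCP and whose axes are the flange's). Camera axes: x right, y down, z forward; pixel columns grow to the right and rows downward; lengths in m; the calibration is good to about 2 mm. A picture is of the moment at which its call begins: read the wrist's pose just before it. There is no depth.
- workorder.close_job(): hands the job in; it is judged then, once.
Trained networks look in a picture, given as the dict that the camera call returned (one of the last four; its "shot" number tells which), for a name from the list of things; names that differ only in an ending like _2 or _b are one class to them, and where a whole thing is asked for, a point or a joint stands for the part that bears it (a point fixed in the world has none). Each returns a list of dicts, best first, with "conf" (0 to 1); they miss things now and then, are a little off and sometimes report something else, mostly with a low value. They report only what shows in the picture. A call takes as long as a camera call.
- finder.recognise(picture, label): "rect" ([left, top, right, bottom] in pixels, round what is visible of it).
The state is a dict: "clock": time; "q": joint angles; "qvel": joint speeds; "effort": joint torques, N m; "position": TCP position; "tcp_rot": TCP orientation; "ft_force": force on the tool from outside, world axes, zero at the start; "moment": the same for the moment, N m; "gripper_width": opening from 0.0 (shut) to 1.0 (fully open); "finger_force": force on a finger pad.
Only numpy, scipy, OpenCV 4.12 (cv2) and the standard library are available. Lean on these libraries where they do the work, as an engineer would, in place of code of your own. Each camera call takes 0.05 s, during which the arm holds its last target. There are 200 camera calls.

## Working session

There is one attempt and no reset: what is moved stays moved. The work goes in short steps, Python scripts to look and compute and a tool call to move; the robot and the scene stay as the last step left them, time stands still between calls to the robot, and variables do not carry over. Pictures are saved under pics/ and viewed, at most 10 in all, crops included, and the job is handed in when it is done.

Besides the shell and the picture viewer there is one more tool, called after ">>>" in YAML: its name, and indented under it one key for each argument. step_arm: Moves the arm, as the interface text tells. Its arguments: {"type":"object","properties":{"deltas":{"type":"array","items":{"type":"object","properties":{"hand":{"type":"number"},"dx":{"type":"number"},"dy":{"type":"number"},"dz":{"type":"number"},"wx":{"type":"number"},"wy":{"type":"number"},"wz":{"type":"number"}}}},"newtons":{"type":"number"}},"required":["deltas"]}

```bash
mkdir -p pics
cat > h.py <<'E'
import numpy as np, cv2
from rig import readout, imaging, workorder, finder, env
from scipy.spatial.transform import Rotation as R
def T_of(s,o=None):
    if 'T' in s: return np.array(s['T'])
    M=np.eye(4); M[:3,3]=o['position']; M[:3,:3]=R.from_euler('xyz',o['tcp_rot'],degrees=True).as_matrix()
    return M@np.array(s['hand_eye'])
def ray(s,px,T):
    K=np.array(s['K']); k=np.array([s['k1'],0,0,0,0],float)
    u=cv2.undistortPoints(np.array([[px]],float),K,k)[0,0]
    return T[:3,3],T[:3,:3]@np.array([u[0],u[1],1.])
def at_z(s,px,z,T):
    o,d=ray(s,px,T); return o+d*(z-o[2])/d[2]
def proj(s,P,T):
    P=np.atleast_2d(P); C=(P-T[:3,3])@T[:3,:3]
    return cv2.projectPoints(C,np.zeros(3),np.zeros(3),np.array(s['K']),np.array([s['k1'],0,0,0,0],float))[0][:,0]
def tri(rays):
    A=0;b=0
    for o,d in rays:
        d=d/np.linalg.norm(d); M=np.eye(3)-np.outer(d,d); A=A+M; b=b+M@o
    p=np.linalg.solve(A,b); return p
def save(s,n): cv2.imwrite('pics/'+n+'.png',cv2.cvtColor(s['frame'],cv2.COLOR_RGB2BGR))
E
python3 - <<'E'
from h import *
np.set_printoptions(precision=3,suppress=True)
print(readout.get_obs(),env.pinch_z)
ss={}
for n in ['side','top']:
    s=imaging.snapshot(n); ss[n]=s; save(s,n+'0')
    print(n,np.array(s['T'])[:3,3])
    for l in ['unit','drawer','core','core_index','core_face','drawer_front','jar_mid','tube_mid','thermometer_mid','tin_mid','cup_mid','roll_mid']:
        for r in finder.recognise(s,l)[:2]: 
            b=np.array(r['rect']); print(l,b,round(r['conf'],2),at_z(s,(b[:2]+b[2:])/2,0.05,T_of(s)))
E
```

```text
{'clock': 0.0, 'q': array([64.053,  5.038, 78.626, -0.001, 96.463, -5.909]), 'qvel': array([-0.053,  0.007, -0.01 , -0.005,  0.015,  0.008]), 'effort': array([ -0.001, -34.016, -30.243,   0.072,   0.033,  -0.   ]), 'position': array([0.188, 0.516, 0.18 ]), 'tcp_rot': array([-179.874,   -0.012,  159.961]), 'ft_force': array([ 0.554,  0.012, -0.276]), 'moment': array([ 0.014, -0.019,  0.047]), 'finger_force': 0.0, 'gripper_width': 1.0008034851169705} 0.0188
side [0.496 0.459 0.656]
unit [231.  198.3 344.3 322.5] 0.72 [0.561 0.108 0.05 ]
unit [260.3 225.3 306.3 261.2] 0.49 [0.575 0.074 0.05 ]
drawer [317.4 205.5 344.6 323.1] 0.92 [0.485 0.101 0.05 ]
drawer [303.3 373.2 385.4 400.7] 0.43 [0.44  0.298 0.05 ]
core [263.7 227.2 298.1 263.6] 0.62 [0.579 0.08  0.05 ]
core [273.4 145.1 320.8 204.3] 0.3 [ 0.581 -0.097  0.05 ]
core_index [261.5 224.2 305.9 262.5] 0.59 [0.574 0.075 0.05 ]
core_face [262.5 227.5 301.2 263.6] 0.64 [0.577 0.08  0.05 ]
drawer_front [315.9 209.8 342.5 323.8] 0.57 [0.487 0.106 0.05 ]
drawer_front [271.9 145.1 321.9 203.4] 0.41 [ 0.581 -0.098  0.05 ]
jar_mid [246.7 330.
[... 584 characters left out ...]
.82 [0.576 0.102 0.05 ]
core_index [224.1 214.6 259.3 245. ] 0.57 [0.578 0.104 0.05 ]
core_index [201.9 262.8 292.7 285.1] 0.24 [0.48  0.088 0.05 ]
core_face [228.3 217.7 256.8 248. ] 0.8 [0.571 0.101 0.05 ]
drawer_front [198.3 259.5 292.  284.6] 0.58 [0.484 0.093 0.05 ]
jar_mid [152.4 220.2 187.7 251.3] 0.88 [0.563 0.266 0.05 ]
tube_mid [298.6 219.7 310.5 238.1] 0.55 [ 0.582 -0.038  0.05 ]
thermometer_mid [159.5 267.9 172.6 321.8] 0.61 [0.43  0.268 0.05 ]
tin_mid [315.8 206.1 374.2 255.9] 0.66 [ 0.578 -0.129  0.05 ]
cup_mid [257.7 168.  273.7 183.3] 0.71 [0.704 0.052 0.05 ]
cup_mid [202.7 260.2 293.4 283.2] 0.32 [0.485 0.087 0.05 ]
roll_mid [197.6 174.3 222.1 195.4] 0.78 [0.681 0.18  0.05 ]
```

Run:
```python
import cv2
a=cv2.imread('pics/side0.png'); b=cv2.imread('pics/top0.png')
cv2.imwrite('pics/a.png',cv2.resize(b[150:350,140:390],None,fx=3,fy=3,interpolation=cv2.INTER_CUBIC))
cv2.imwrite('pics/b.png',cv2.resize(a[130:420,170:410],None,fx=2,fy=2,interpolation=cv2.INTER_CUBIC))
```

```text
(no output)
```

View pics/a.png

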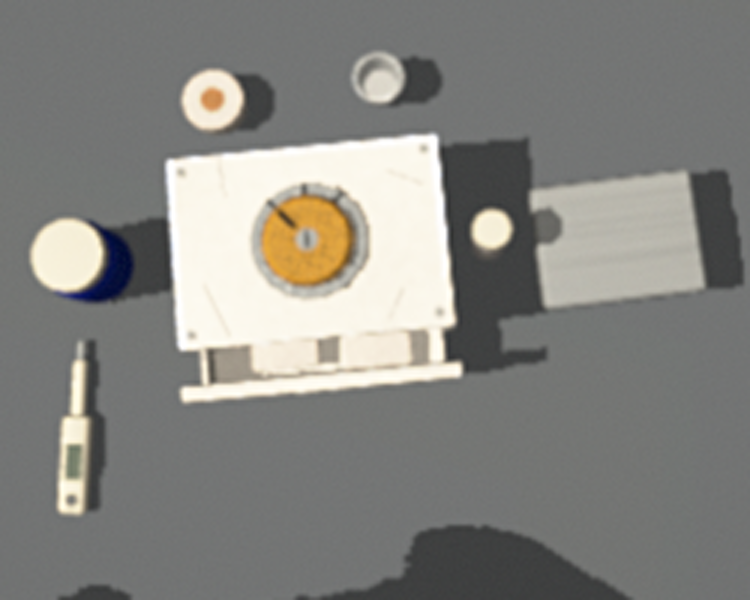

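View pics/b.png

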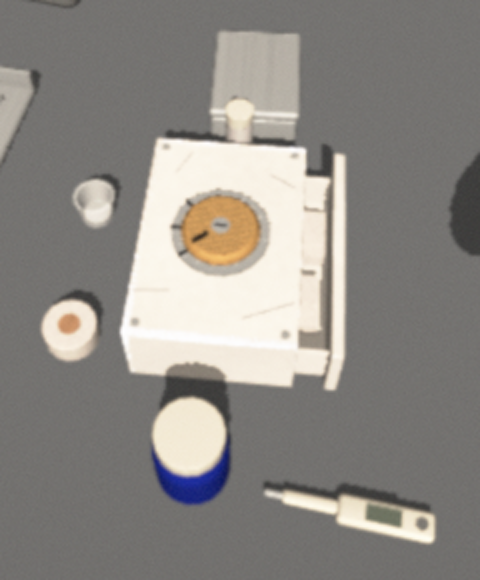

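The top view shows the unit's top with corners at crop (166,160), (436,135), (455,325) and (180,350). The core is at (306,240) with its index at the left notch, and the drawer is open with its front from (180,395) to (462,370). The side view agrees. Next I'll measure the poses.

Run:
```python
from h import *
np.set_printoptions(precision=4,suppress=True)
t=imaging.snapshot('top'); s=imaging.snapshot('side')
ct=lambda u:(np.array(u)+.5)/3-.5+[140,150]
cs=lambda u:(np.array(u)+.5)/2-.5+[170,130]
P={'bl':((166,160),(125,331)),'br':((436,135),(160,140)),'fr':((455,325),(304,150)),'fl':((180,350),(298,335)),'core':((306,239),(220,226)),
 'dl_top':((180,389),(327,388)),'dr_top':((462,364),(346,155))}
for k,(a,b) in P.items():
    print(k,tri([ray(t,ct(a),T_of(t)),ray(s,cs(b),T_of(s))]),at_z(t,ct(a),.078,T_of(t)),at_z(s,cs(b),.078,T_of(s)))
from scipy.optimize import least_squares
L={'bl':(.07,.1,.078),'br':(.07,-.1,.078),'fr':(-.07,-.1,.078),'fl':(-.07,.1,.078),'core':(0,0,.090)}
def W(p,l): c,n=np.cos(p[2]),np.sin(p[2]); return np.array([p[0]+c*l[0]-n*l[1],p[1]+n*l[0]+c*l[1],l[2]])
def f(p):
    r=[]
    for k,l in L.items():
        w=W(p,l); r+=list(proj(t,w,T_of(t))[0]-ct(P[k][0]))+list(proj(s,w,T_of(s))[0]-cs(P[k][1]))
    return r
q=least_squares(f,[.57,.1,0]); print(q.x,np.degrees(q.x[2]),np.array(f(q.x)).reshape(-1,4))
p=q.x
# drawer opening from top: front top edges at z .071
for u in ((180,395),(462,372)):
    w=at_z(t,ct(u),.071,T_of(t))-[p[0],p[1],0]; print('front outer local',np.cos(p[2])*w[0]+np.sin(p[2])*w[1],-np.sin(p[2])*w[0]+np.cos(p[2])*w[1])
for n,a in (('idx_out',(270,203)),('idx_in',(298,229))):
    print(n,at_z(t,ct(a),.09,T_of(t)))
o=readout.get_obs(); print(T_of(imaging.snapshot('wrist'),o))
```

```text
bl [0.6317 0.2054 0.0809] [0.6333 0.2062 0.078 ] [0.6313 0.2041 0.078 ]
br [0.6543 0.0068 0.0746] [0.6543 0.0068 0.078 ] [0.6527 0.0095 0.078 ]
fr [ 0.5169 -0.0087  0.0736] [ 0.5149 -0.0086  0.078 ] [ 0.5184 -0.0053  0.078 ]
fl [0.4951 0.1868 0.0916] [0.494  0.1897 0.078 ] [0.4967 0.1801 0.078 ]
core [0.5754 0.0994 0.0889] [0.5759 0.1006 0.078 ] [0.5777 0.0924 0.078 ]
dl_top [0.4664 0.1986 0.0295] [0.466  0.1885 0.078 ] [0.4689 0.2187 0.078 ]
dr_top [ 0.4833 -0.0138  0.0701] [ 0.4871 -0.014   0.078 ] [ 0.4795 -0.0071  0.078 ]
[0.5749 0.0974 0.1174] 6.726658857993658 [[ 0.5516  0.2842 -1.0112  0.2916]
 [ 0.2474 -0.8337 -1.3438 -1.5793]
 [ 0.6931 -0.9984  1.0311 -1.8894]
 [ 0.5162  0.1373  1.1253  5.2083]
 [ 0.8516 -0.2046  0.9707 -1.1597]]
front outer local -0.10156614254439991 0.10501112583949102
front outer local -0.10577809348025484 -0.09980821396362233
idx_out [0.6003 0.1261 0.09  ]
idx_in [0.5816 0.1052 0.09  ]
[[ 0.3431  0.9038  0.2559  0.1133]
 [ 0.9393 -0.3301 -0.0935  0.5442]
 [-0.0001  0.2724 -0.9622  0.3844]
 [ 0.      0.      0.      1.    ]]
```

>>> step_arm:
  deltas:
    - {"hand":-1,"dx":-0.64,"dy":-0.535}
    - {"hand":-1,"dx":-0.64,"dy":-0.535}
    - {"hand":-1,"dx":-0.64,"dy":-0.535}
    - {"hand":-1,"dx":-0.64,"dy":-0.535}
    - {"hand":-1,"dx":-0.64,"dy":-0.535}
  newtons: 10

```text
invalid input at $.deltas[0]: expected keys hand, dx, dy, dz, wx, wy, wz
```

>>> step_arm:
  deltas:
    - {"hand":-1,"dx":-0.64,"dy":-0.535}
    - {"hand":-1,"dx":-0.64,"dy":-0.535}
    - {"hand":-1,"dx":-0.64,"dy":-0.535}
    - {"hand":-1,"dx":-0.64,"dy":-0.535}
    - {"hand":-1,"dx":-0.64,"dy":-0.535}

```text
invalid input at $.deltas[0]: expected keys hand, dx, dy, dz, wx, wy, wz
```

>>> step_arm:
  deltas:
    - {"hand":-1,"dx":-0.64,"dy":-0.535}
    - {"hand":-1,"dx":-0.64,"dy":-0.535}
    - {"hand":-1,"dx":-0.64,"dy":-0.535}
    - {"hand":-1,"dx":-0.64,"dy":-0.535}
    - {"hand":-1,"dx":-0.64,"dy":-0.535}

```text
invalid input at $.deltas[0]: expected keys hand, dx, dy, dz, wx, wy, wz
```

>>> step_arm:
  deltas:
    - {"hand":-1,"wz":-0.117}
    - {"hand":-1,"wz":-0.117}
    - {"hand":-1,"wz":-0.117}
    - {"hand":-1,"wz":-0.117}
    - {"hand":-1}

```text
invalid input at $.deltas[0]: expected keys hand, dx, dy, dz, wx, wy, wz
```

>>> step_arm:
  deltas:
    - {"hand":-1,"dx":-0.64,"dy":-0.535,"dz":0,"wx":0,"wy":0,"wz":0}
    - {"hand":-1,"dx":-0.64,"dy":-0.535,"dz":0,"wx":0,"wy":0,"wz":0}
    - {"hand":-1,"dx":-0.64,"dy":-0.535,"dz":0,"wx":0,"wy":0,"wz":0}
    - {"hand":-1,"dx":-0.64,"dy":-0.535,"dz":0,"wx":0,"wy":0,"wz":0}
    - {"hand":-1,"dx":-0.64,"dy":-0.535,"dz":0,"wx":0,"wy":0,"wz":0}
  newtons: 10

```text
clock: 1.87
position: [0.2725, 0.371, 0.181]
tcp_rot: [180.0, 0.0, 160.0]
ft_force: [0.5, -0.6, 0.9]
gripper_width: 0.68
finger_force: 0.0
```

>>> step_arm:
  deltas:
    - {"hand":-1,"dx":-0.64,"dy":-0.535,"dz":0,"wx":0,"wy":0,"wz":0}
    - {"hand":-1,"dx":-0.64,"dy":-0.535,"dz":0,"wx":0,"wy":0,"wz":0}
    - {"hand":-1,"dx":-0.64,"dy":-0.535,"dz":0,"wx":0,"wy":0,"wz":0}
    - {"hand":-1,"dx":-0.64,"dy":-0.535,"dz":0,"wx":0,"wy":0,"wz":0}
    - {"hand":-1,"dx":-0.64,"dy":-0.535,"dz":0,"wx":0,"wy":0,"wz":0}

```text
clock: 2.28
position: [0.3562, 0.2265, 0.1813]
tcp_rot: [180.0, 0.0, 160.0]
ft_force: [0.5, 0.1, -0.7]
gripper_width: 0.323
finger_force: 0.0
```

>>> step_arm:
  deltas:
    - {"hand":-1,"dx":-0.64,"dy":-0.535,"dz":0,"wx":0,"wy":0,"wz":0}
    - {"hand":-1,"dx":-0.64,"dy":-0.535,"dz":0,"wx":0,"wy":0,"wz":0}
    - {"hand":-1,"dx":-0.64,"dy":-0.535,"dz":0,"wx":0,"wy":0,"wz":0}
    - {"hand":-1,"dx":-0.64,"dy":-0.535,"dz":0,"wx":0,"wy":0,"wz":0}
    - {"hand":-1,"dx":-0.64,"dy":-0.535,"dz":0,"wx":0,"wy":0,"wz":0}

```text
clock: 2.7
position: [0.4398, 0.082, 0.1813]
tcp_rot: [180.0, 0.0, 159.9]
ft_force: [0.2, -0.2, -0.5]
gripper_width: 0.007
finger_force: 0.0
```

>>> step_arm:
  deltas:
    - {"hand":-1,"dx":0,"dy":0,"dz":0,"wx":0,"wy":0,"wz":-0.117}
    - {"hand":-1,"dx":0,"dy":0,"dz":0,"wx":0,"wy":0,"wz":-0.117}
    - {"hand":-1,"dx":0,"dy":0,"dz":0,"wx":0,"wy":0,"wz":-0.117}
    - {"hand":-1,"dx":0,"dy":0,"dz":0,"wx":0,"wy":0,"wz":-0.117}
    - {"hand":-1,"dx":0,"dy":0,"dz":0,"wx":0,"wy":0,"wz":0}

```text
clock: 3.12
position: [0.4393, 0.0833, 0.181]
tcp_rot: [180.0, 0.0, -173.2]
ft_force: [-0.3, 0.1, -0.4]
gripper_width: 0.005
finger_force: 0.0
```

Run:
```python
from h import *
np.set_printoptions(precision=4,suppress=True)
o=readout.get_obs(); s=imaging.snapshot('wrist'); T=T_of(s,o); save(s,'w1'); print(T[:3,3],o['tcp_rot'])
for l,z in (('core_face',.09),('core',.085),('unit',.078),('drawer',.05)):
    for r in finder.recognise(s,l)[:1]:
        b=np.array(r['rect']); print(l,b,r['conf'],at_z(s,(b[:2]+b[2:])/2,z,T))
```

```text
[0.3598 0.0741 0.3845] [ 179.9961    0.0103 -173.1502]
core [ 61.1 239.4 169.2 314. ] 0.45 [ 0.5504 -0.1016  0.085 ]
unit [198.6 209.  379.9 361.3] 0.78 [0.541  0.0972 0.078 ]
drawer [200.8 205.6 377.7 253.2] 0.63 [0.4825 0.0902 0.05  ]
```

View pics/w1.png

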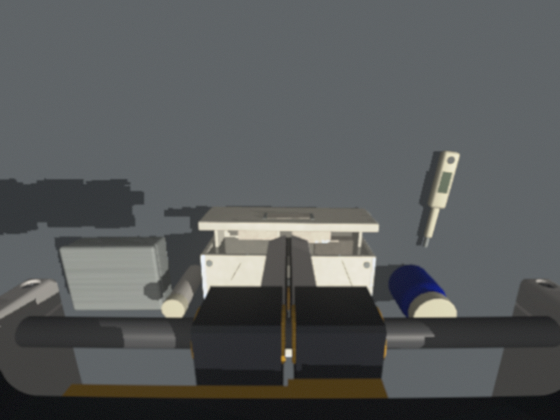

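The wrist view shows the drawer panel square to the image, at columns 202–376 and row ~228. It is centred on the fingers at column 288, so the yaw and lateral position are good. I'll descend in front of it.

>>> step_arm:
  deltas:
    - {"hand":-1,"dx":0,"dy":0,"dz":0.85,"wx":0,"wy":0,"wz":0}
    - {"hand":-1,"dx":0,"dy":0,"dz":0.85,"wx":0,"wy":0,"wz":0}
    - {"hand":-1,"dx":0,"dy":0,"dz":0.85,"wx":0,"wy":0,"wz":0}
    - {"hand":-1,"dx":0,"dy":0,"dz":0.85,"wx":0,"wy":0,"wz":0}
    - {"hand":-1,"dx":0,"dy":0,"dz":0,"wx":0,"wy":0,"wz":0}

```text
clock: 3.78
position: [0.433, 0.0833, 0.0378]
tcp_rot: [179.9, -0.8, -173.3]
ft_force: [-1.1, -0.2, -0.4]
gripper_width: 0.002
finger_force: 0.0
```

>>> step_arm:
  deltas:
    - {"hand":-1,"dx":-0.15,"dy":0,"dz":0,"wx":0,"wy":0,"wz":0}
    - {"hand":-1,"dx":-0.15,"dy":0,"dz":0,"wx":0,"wy":0,"wz":0}
    - {"hand":-1,"dx":-0.15,"dy":0,"dz":0,"wx":0,"wy":0,"wz":0}
    - {"hand":-1,"dx":-0.15,"dy":0,"dz":0,"wx":0,"wy":0,"wz":0}
    - {"hand":-1,"dx":-0.15,"dy":0,"dz":0,"wx":0,"wy":0,"wz":0}

```text
clock: 4.2
position: [0.4715, 0.0873, 0.0471]
tcp_rot: [-180.0, 0.2, -173.2]
ft_force: [0.2, -0.5, 0.2]
gripper_width: 0.004
finger_force: 0.0
```

>>> step_arm:
  deltas:
    - {"hand":-1,"dx":-0.05,"dy":0,"dz":0,"wx":0,"wy":0,"wz":0}
    - {"hand":-1,"dx":-0.05,"dy":0,"dz":0,"wx":0,"wy":0,"wz":0}
    - {"hand":-1,"dx":-0.05,"dy":0,"dz":0,"wx":0,"wy":0,"wz":0}
    - {"hand":-1,"dx":-0.05,"dy":0,"dz":0,"wx":0,"wy":0,"wz":0}
    - {"hand":-1,"dx":-0.05,"dy":0,"dz":0,"wx":0,"wy":0,"wz":0}

```text
clock: 4.62
position: [0.4797, 0.0882, 0.0467]
tcp_rot: [-180.0, 0.1, -173.2]
ft_force: [-2.6, 0.1, 5.7]
gripper_width: 0.007
finger_force: 2.9
```

>>> step_arm:
  deltas:
    - {"hand":-1,"dx":-0.04,"dy":0,"dz":0,"wx":0,"wy":0,"wz":0}
    - {"hand":-1,"dx":-0.04,"dy":0,"dz":0,"wx":0,"wy":0,"wz":0}
    - {"hand":-1,"dx":-0.04,"dy":0,"dz":0,"wx":0,"wy":0,"wz":0}
    - {"hand":-1,"dx":-0.04,"dy":0,"dz":0,"wx":0,"wy":0,"wz":0}
    - {"hand":-1,"dx":0,"dy":0,"dz":0,"wx":0,"wy":0,"wz":0}

```text
clock: 5.03
position: [0.4864, 0.0889, 0.0467]
tcp_rot: [-180.0, 0.1, -173.2]
ft_force: [-1.4, -0.1, 5.3]
gripper_width: 0.004
finger_force: 2.6
```

Run:
```python
from h import *
s=imaging.snapshot('side'); print(readout.get_obs()['ft_force'],readout.get_obs()['moment'])
t=imaging.snapshot('top')
a=cv2.resize(s['frame'][180:340,210:370],(400,400),interpolation=cv2.INTER_CUBIC); b=cv2.resize(t['frame'][180:310,180:310],(400,400),interpolation=cv2.INTER_CUBIC)
cv2.imwrite('pics/c.png',np.hstack([a,b])[:,:,::-1])
```

```text
[-0.86533013 -0.60253585  4.80983812] [-0.11034606  0.22923508 -0.00582596]
```

View pics/c.png

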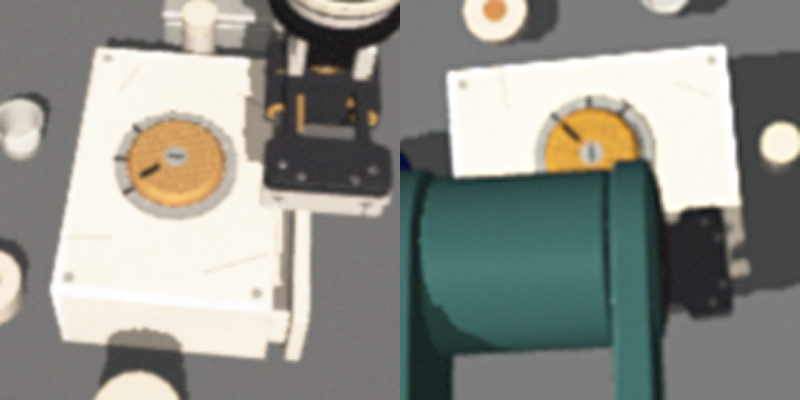

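The pictures show the fingers in front of the panel and the drawer still open by several mm. I'll raise the tip slightly to relieve the vertical force, then keep pushing.

>>> step_arm:
  deltas:
    - {"hand":-1,"dx":0,"dy":0,"dz":-0.08,"wx":0,"wy":0,"wz":0}
    - {"hand":-1,"dx":-0.03,"dy":0,"dz":0,"wx":0,"wy":0,"wz":0}
    - {"hand":-1,"dx":-0.03,"dy":0,"dz":0,"wx":0,"wy":0,"wz":0}
    - {"hand":-1,"dx":-0.03,"dy":0,"dz":0,"wx":0,"wy":0,"wz":0}
    - {"hand":-1,"dx":0,"dy":0,"dz":0,"wx":0,"wy":0,"wz":0}

```text
clock: 5.55
position: [0.4889, 0.0895, 0.0479]
tcp_rot: [180.0, -0.0, -173.2]
ft_force: [-0.0, 0.3, -0.4]
gripper_width: 0.008
finger_force: 0.0
```

>>> step_arm:
  deltas:
    - {"hand":-1,"dx":-0.04,"dy":0,"dz":0,"wx":0,"wy":0,"wz":0}
    - {"hand":-1,"dx":-0.04,"dy":0,"dz":0,"wx":0,"wy":0,"wz":0}
    - {"hand":-1,"dx":-0.04,"dy":0,"dz":0,"wx":0,"wy":0,"wz":0}
    - {"hand":-1,"dx":-0.04,"dy":0,"dz":0,"wx":0,"wy":0,"wz":0}
    - {"hand":-1,"dx":0,"dy":0,"dz":0,"wx":0,"wy":0,"wz":0}

```text
clock: 5.97
position: [0.4951, 0.0902, 0.048]
tcp_rot: [180.0, -0.1, -173.2]
ft_force: [-0.7, 0.1, 0.3]
gripper_width: 0.005
finger_force: 0.5
```

Run:
```python
from h import *
o=readout.get_obs(); w=imaging.snapshot('wrist'); s=imaging.snapshot('side'); print(o['ft_force'])
a=cv2.resize(s['frame'][180:340,210:370],(400,400),interpolation=cv2.INTER_CUBIC); b=cv2.resize(w['frame'][180:380,190:390],(400,400),interpolation=cv2.INTER_CUBIC)
cv2.imwrite('pics/d.png',np.hstack([a,b])[:,:,::-1])
```

```text
[-0.70594295  0.08530515  0.31647923]
```

View pics/d.png

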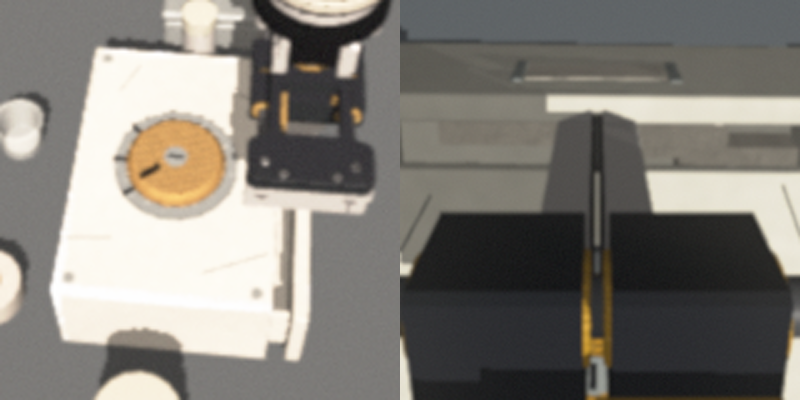

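Run:
```python
from h import *
np.set_printoptions(precision=4,suppress=True)
o=readout.get_obs(); w=imaging.snapshot('wrist'); T=T_of(w,o)
print('tcp px',proj(w,o['position'],T), (proj(w,o['position'],T)-[190,180])*2, o['position'])
up=lambda u:(np.array(u)+.5)/2-.5+[190,180]
c,n=np.cos(np.radians(6.7)),np.sin(np.radians(6.7))
for nm,r,z in (('outer top edge',95,.071),('inner top edge',120,.071),('unit front top?',168,.078),('label mid',70,.038),('panel low',42,.005)):
    p=at_z(w,up((197,r)),z,T); d=p-[.575,.0985,0]; print(nm,p,'local x',c*d[0]+n*d[1])
```

```text
tcp px [[287.6678 235.4743]] [[195.3357 110.9486]] [0.4951 0.0902 0.048 ]
outer top edge [0.4804 0.0889 0.071 ] local x -0.09506438434884325
inner top edge [0.4891 0.0899 0.071 ] local x -0.08636349432367178
unit front top? [0.5028 0.0915 0.078 ] local x -0.07255905286386093
label mid [0.4823 0.0891 0.038 ] local x -0.09319811153970695
panel low [0.48   0.0888 0.005 ] local x -0.09549684966354989
```

The wrist view puts the panel's outer face at local x ≈ -0.095 and the tip just behind it, probably touching the drawer's contents. That doesn't fit my push estimate. I'll lift straight up and look at it unobstructed.

>>> step_arm:
  deltas:
    - {"hand":-1,"dx":0,"dy":0,"dz":-0.3,"wx":0,"wy":0,"wz":0}
    - {"hand":-1,"dx":0,"dy":0,"dz":-0.4,"wx":0,"wy":0,"wz":0}
    - {"hand":-1,"dx":0,"dy":0,"dz":-0.5,"wx":0,"wy":0,"wz":0}
    - {"hand":-1,"dx":0,"dy":0,"dz":-0.5,"wx":0,"wy":0,"wz":0}
    - {"hand":-1,"dx":0,"dy":0,"dz":-0.5,"wx":0,"wy":0,"wz":0}

```text
clock: 6.53
position: [0.4956, 0.0902, 0.1382]
tcp_rot: [180.0, 0.1, -173.2]
ft_force: [0.2, 0.3, -0.5]
gripper_width: 0.004
finger_force: 0.0
```

>>> step_arm:
  deltas:
    - {"hand":-1,"dx":0.9,"dy":0,"dz":0,"wx":0,"wy":0,"wz":0}
    - {"hand":-1,"dx":0.9,"dy":0,"dz":0,"wx":0,"wy":0,"wz":0}
    - {"hand":-1,"dx":0,"dy":0,"dz":0,"wx":0,"wy":0,"wz":0}
    - {"hand":-1,"dx":0,"dy":0,"dz":0,"wx":0,"wy":0,"wz":0}
    - {"hand":-1,"dx":0,"dy":0,"dz":0,"wx":0,"wy":0,"wz":0}

```text
clock: 6.95
position: [0.4248, 0.0818, 0.1374]
tcp_rot: [-180.0, 0.2, -173.2]
ft_force: [0.2, -0.1, -2.0]
gripper_width: 0.006
finger_force: 0.0
```

Run:
```python
from h import *
np.set_printoptions(precision=4,suppress=True)
o=readout.get_obs(); w=imaging.snapshot('wrist'); s=imaging.snapshot('side'); t=imaging.snapshot('top'); T=T_of(w,o)
save(w,'w2');save(s,'s2');save(t,'t2'); print(o['position'],o['ft_force'],o['tcp_rot'])
f=w['frame'].copy()
q=proj(w,o['position'],T)[0]; print('tcp px',q); cv2.circle(f,(int(q[0]),int(q[1])),3,(255,0,0),1)
a=cv2.resize(s['frame'][190:340,230:380],(400,400),interpolation=cv2.INTER_CUBIC); b=cv2.resize(f[180:380,190:390],(400,400),interpolation=cv2.INTER_CUBIC)
cv2.imwrite('pics/e.png',np.hstack([a,b])[:,:,::-1])
```

```text
[0.4248 0.0818 0.1374] [ 0.1801 -0.0646 -2.0176] [-179.9956    0.1823 -173.2302]
tcp px [287.6682 235.4747]
```

View pics/e.png

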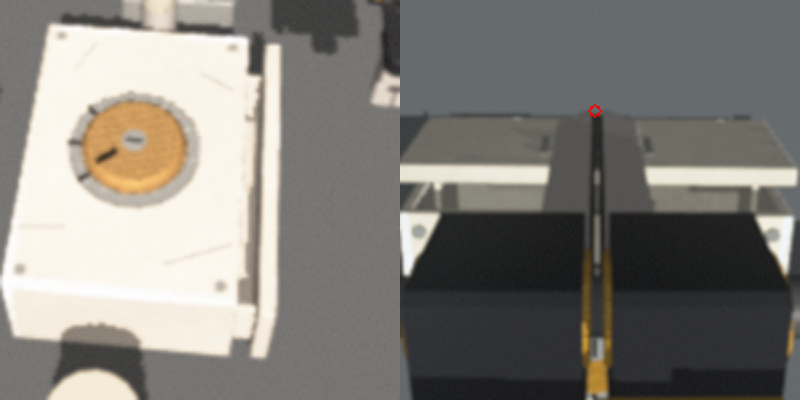

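The drawer is now partly shut, and the tip pixel matches the TCP projection. I'll check the true heights using the panel's known 204 mm width and the gripper's appearance in the side view.

Run:
```python
from h import *
from scipy.optimize import least_squares
np.set_printoptions(precision=4,suppress=True)
o=readout.get_obs(); w=imaging.snapshot('wrist'); s=imaging.snapshot('side'); t=imaging.snapshot('top');T=T_of(w,o)
up=lambda u:(np.array(u)+.5)/2-.5+[190,180]
# solve panel position from outer-top edge ends (402,168)(796,168) & bottom corners (430,117)(768,117) (rel. 400 col offset)
pts=[((2,167),(0,.102,.071)),((396,167),(0,-.102,.071)),((28,117),(0,.102,.005)),((366,117),(0,-.102,.005))]
# image right = world +y? check by free sign
for sg in (1,-1):
    def f(p):
        c,n=np.cos(p[3]),np.sin(p[3]); r=[]
        for u,l in pts:
            y=sg*l[1]; W=[p[0]-n*y,p[1]+c*y,l[2]+p[2]]; r+=list(proj(w,W,T)[0]-up(u))
        return r
    q=least_squares(f,[.48,.09,0,.117]); print(sg,q.x,q.cost,np.array(f(q.x)))
fy,fx=np.where(np.all(w['frame']>=0,axis=2)); 
print('tip in side',proj(s,o['position'],T_of(s)),'in top',proj(t,o['position'],T_of(t)))
b=np.hstack([cv2.resize(s['frame'][170:320,290:440],(400,400),interpolation=cv2.INTER_CUBIC)])
f=s['frame'].copy(); q=proj(s,o['position'],T_of(s))[0]; cv2.circle(f,(int(q[0]),int(q[1])),3,(255,0,0),1)
g=t['frame'].copy(); q=proj(t,o['position'],T_of(t))[0]; cv2.circle(g,(int(q[0]),int(q[1])),3,(255,0,0),1)
x=cv2.resize(f[130:330,240:440],(400,400),interpolation=cv2.INTER_CUBIC); y=cv2.resize(g[180:310,180:310],(400,400),interpolation=cv2.INTER_CUBIC)
cv2.imwrite('pics/f.png',np.hstack([x,y])[:,:,::-1])
```

```text
1 [ 0.4822  0.0896 -0.0044  3.2594] 6.1634475636063915 [-1.7757 -0.25    0.9858 -0.2593  2.4038  0.3131 -1.4497  0.3063]
-1 [ 0.4822  0.0896 -0.0044  0.1178] 6.163447563606437 [-1.7757 -0.25    0.9858 -0.2593  2.4038  0.3131 -1.4497  0.3063]
tip in side [[375.3399 233.0453]] in top [[245.839  300.8385]]
```

View pics/f.png

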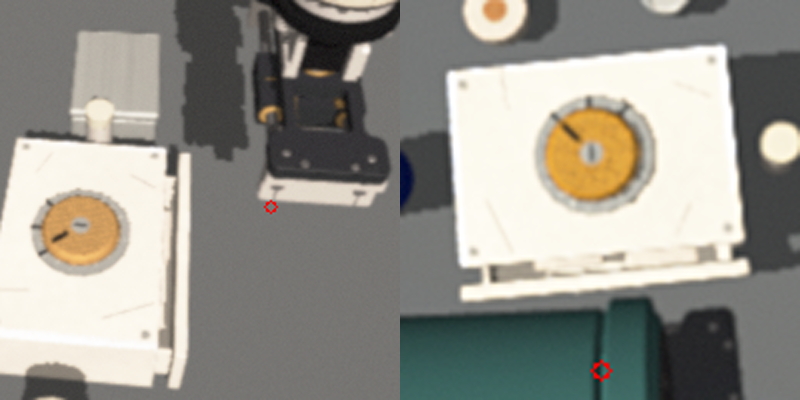

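In the side view the predicted tip point sits just off the edge of the gripper body, and the panel's outer face is now at local x ≈ -0.093. The forces suggest the tip rode on the panel's top edge. I'll push again lower down, slowly.

>>> step_arm:
  deltas:
    - {"hand":-1,"dx":0,"dy":0,"dz":0.65,"wx":0,"wy":0,"wz":0}
    - {"hand":-1,"dx":0,"dy":0,"dz":0.65,"wx":0,"wy":0,"wz":0}
    - {"hand":-1,"dx":0,"dy":0,"dz":0.65,"wx":0,"wy":0,"wz":0}
    - {"hand":-1,"dx":0,"dy":0,"dz":0.5,"wx":0,"wy":0,"wz":0}
    - {"hand":-1,"dx":0,"dy":0,"dz":0.3,"wx":0,"wy":0,"wz":0}

```text
clock: 7.67
position: [0.4222, 0.0816, 0.0233]
tcp_rot: [180.0, -0.3, -173.2]
ft_force: [-0.7, -0.5, 0.0]
gripper_width: 0.002
finger_force: 0.0
```

>>> step_arm:
  deltas:
    - {"hand":-1,"dx":-0.2,"dy":0,"dz":0,"wx":0,"wy":0,"wz":0}
    - {"hand":-1,"dx":-0.2,"dy":0,"dz":0,"wx":0,"wy":0,"wz":0}
    - {"hand":-1,"dx":-0.2,"dy":0,"dz":0,"wx":0,"wy":0,"wz":0}
    - {"hand":-1,"dx":-0.15,"dy":0,"dz":0,"wx":0,"wy":0,"wz":0}
    - {"hand":-1,"dx":0,"dy":0,"dz":0,"wx":0,"wy":0,"wz":0}

```text
clock: 8.08
position: [0.4563, 0.0854, 0.0276]
tcp_rot: [-180.0, 0.2, -173.2]
ft_force: [0.1, 0.3, 0.8]
gripper_width: 0.01
finger_force: 0.0
```

>>> step_arm:
  deltas:
    - {"hand":-1,"dx":-0.06,"dy":0,"dz":0,"wx":0,"wy":0,"wz":0}
    - {"hand":-1,"dx":-0.06,"dy":0,"dz":0,"wx":0,"wy":0,"wz":0}
    - {"hand":-1,"dx":-0.06,"dy":0,"dz":0,"wx":0,"wy":0,"wz":0}
    - {"hand":-1,"dx":-0.06,"dy":0,"dz":0,"wx":0,"wy":0,"wz":0}
    - {"hand":-1,"dx":-0.06,"dy":0,"dz":0,"wx":0,"wy":0,"wz":0}

```text
clock: 8.5
position: [0.4656, 0.0867, 0.0263]
tcp_rot: [180.0, 0.0, -173.2]
ft_force: [0.7, 0.4, -0.1]
gripper_width: 0.006
finger_force: 0.0
```

>>> step_arm:
  deltas:
    - {"hand":-1,"dx":-0.06,"dy":0,"dz":0,"wx":0,"wy":0,"wz":0}
    - {"hand":-1,"dx":-0.06,"dy":0,"dz":0,"wx":0,"wy":0,"wz":0}
    - {"hand":-1,"dx":-0.06,"dy":0,"dz":0,"wx":0,"wy":0,"wz":0}
    - {"hand":-1,"dx":-0.06,"dy":0,"dz":0,"wx":0,"wy":0,"wz":0}
    - {"hand":-1,"dx":-0.06,"dy":0,"dz":0,"wx":0,"wy":0,"wz":0}

```text
clock: 8.92
position: [0.477, 0.088, 0.0261]
tcp_rot: [-180.0, -0.1, -173.2]
ft_force: [-2.9, -0.3, 1.3]
gripper_width: 0.004
finger_force: 1.1
```

>>> step_arm:
  deltas:
    - {"hand":-1,"dx":-0.05,"dy":0,"dz":0,"wx":0,"wy":0,"wz":0}
    - {"hand":-1,"dx":-0.05,"dy":0,"dz":0,"wx":0,"wy":0,"wz":0}
    - {"hand":-1,"dx":-0.05,"dy":0,"dz":0,"wx":0,"wy":0,"wz":0}
    - {"hand":-1,"dx":-0.05,"dy":0,"dz":0,"wx":0,"wy":0,"wz":0}
    - {"hand":-1,"dx":-0.05,"dy":0,"dz":0,"wx":0,"wy":0,"wz":0}

```text
clock: 9.33
position: [0.484, 0.0888, 0.0261]
tcp_rot: [-180.0, -0.5, -173.2]
ft_force: [-14.2, -2.8, 10.8]
gripper_width: 0.009
finger_force: 7.3
```

It hit the stop at 14 N. I'll retreat and check.

>>> step_arm:
  deltas:
    - {"hand":-1,"dx":0.15,"dy":0,"dz":0,"wx":0,"wy":0,"wz":0}
    - {"hand":-1,"dx":0.5,"dy":0,"dz":0,"wx":0,"wy":0,"wz":0}
    - {"hand":-1,"dx":0.5,"dy":0,"dz":0,"wx":0,"wy":0,"wz":0}
    - {"hand":-1,"dx":0,"dy":0,"dz":-0.8,"wx":0,"wy":0,"wz":0}
    - {"hand":-1,"dx":0,"dy":0,"dz":-0.8,"wx":0,"wy":0,"wz":0}

```text
clock: 9.75
position: [0.4373, 0.0838, 0.0866]
tcp_rot: [179.9, -0.5, -173.2]
ft_force: [1.4, 0.2, 1.2]
gripper_width: 0.006
finger_force: 0.0
```

>>> step_arm:
  deltas:
    - {"hand":-1,"dx":0,"dy":0,"dz":-0.8,"wx":0,"wy":0,"wz":0}
    - {"hand":-1,"dx":0,"dy":0,"dz":-0.6,"wx":0,"wy":0,"wz":0}
    - {"hand":-1,"dx":0,"dy":0,"dz":-0.3,"wx":0,"wy":0,"wz":0}
    - {"hand":-1,"dx":0,"dy":0,"dz":0,"wx":0,"wy":0,"wz":0}
    - {"hand":-1,"dx":0,"dy":0,"dz":0,"wx":0,"wy":0,"wz":0}

```text
clock: 10.17
position: [0.442, 0.0839, 0.1578]
tcp_rot: [180.0, 0.1, -173.2]
ft_force: [-1.2, -0.7, -0.1]
gripper_width: 0.005
finger_force: 0.0
```

Run:
```python
from h import *
from scipy.optimize import least_squares
np.set_printoptions(precision=4,suppress=True)
o=readout.get_obs(); w=imaging.snapshot('wrist'); s=imaging.snapshot('side'); t=imaging.snapshot('top');T=T_of(w,o)
save(w,'w3'); save(s,'s3'); save(t,'t3'); print(o['position'])
y=cv2.resize(t['frame'][185:285,185:285],(400,400),interpolation=cv2.INTER_CUBIC); x=cv2.resize(s['frame'][190:340,230:380],(400,400),interpolation=cv2.INTER_CUBIC)
cv2.imwrite('pics/g.png',np.hstack([x,y])[:,:,::-1])
```

```text
[0.442  0.0839 0.1578]
```

View pics/g.png

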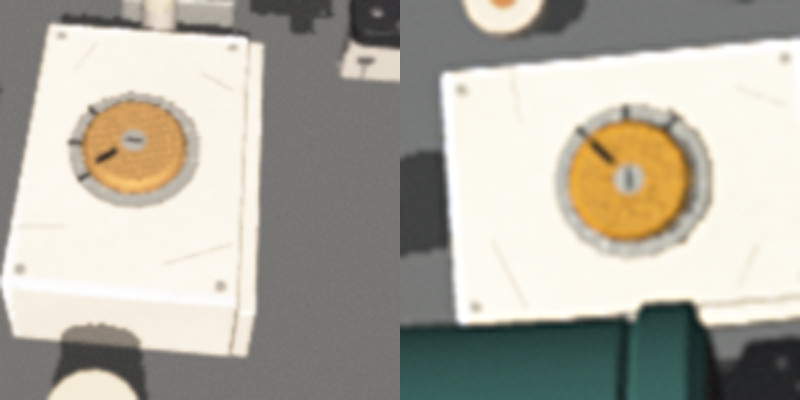

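The drawer is flush shut in both views, and the index bar is still at the left notch. Now moving over the core's near side, about 17 mm from its axis.

>>> step_arm:
  deltas:
    - {"hand":-1,"dx":-0.7,"dy":0,"dz":0,"wx":0,"wy":0,"wz":0}
    - {"hand":-1,"dx":-0.7,"dy":0,"dz":0,"wx":0,"wy":0,"wz":0}
    - {"hand":-1,"dx":-0.7,"dy":0,"dz":0,"wx":0,"wy":0,"wz":0}
    - {"hand":-1,"dx":-0.5,"dy":0,"dz":0,"wx":0,"wy":0,"wz":0}
    - {"hand":-1,"dx":-0.29,"dy":0,"dz":0,"wx":0,"wy":0,"wz":0}

```text
clock: 10.73
position: [0.5573, 0.0975, 0.1551]
tcp_rot: [180.0, -0.2, -173.2]
ft_force: [0.3, -0.0, 0.1]
gripper_width: 0.004
finger_force: 0.0
```

>>> step_arm:
  deltas:
    - {"hand":-1,"dx":0,"dy":0,"dz":0.4,"wx":0,"wy":0,"wz":0}
    - {"hand":-1,"dx":0,"dy":0,"dz":0.3,"wx":0,"wy":0,"wz":0}
    - {"hand":-1,"dx":0,"dy":0,"dz":0.2,"wx":0,"wy":0,"wz":0}
    - {"hand":-1,"dx":0,"dy":0,"dz":0.15,"wx":0,"wy":0,"wz":0}
    - {"hand":-1,"dx":0,"dy":0,"dz":0,"wx":0,"wy":0,"wz":0}

```text
clock: 11.15
position: [0.5546, 0.0974, 0.1135]
tcp_rot: [180.0, -0.3, -173.2]
ft_force: [-0.1, 1.5, 0.0]
gripper_width: 0.003
finger_force: 0.0
```

>>> step_arm:
  deltas:
    - {"hand":-1,"dx":0,"dy":0,"dz":0.1,"wx":0,"wy":0,"wz":0}
    - {"hand":-1,"dx":0,"dy":0,"dz":0.1,"wx":0,"wy":0,"wz":0}
    - {"hand":-1,"dx":0,"dy":0,"dz":0.1,"wx":0,"wy":0,"wz":0}
    - {"hand":-1,"dx":0,"dy":0,"dz":0.1,"wx":0,"wy":0,"wz":0}
    - {"hand":-1,"dx":0,"dy":0,"dz":0,"wx":0,"wy":0,"wz":0}

```text
clock: 11.57
position: [0.5559, 0.0974, 0.0994]
tcp_rot: [180.0, -0.1, -173.2]
ft_force: [0.0, -0.5, -0.1]
gripper_width: 0.006
finger_force: 0.0
```

>>> step_arm:
  deltas:
    - {"hand":-1,"dx":0,"dy":0,"dz":0.04,"wx":0,"wy":0,"wz":0}
    - {"hand":-1,"dx":0,"dy":0,"dz":0.04,"wx":0,"wy":0,"wz":0}
    - {"hand":-1,"dx":0,"dy":0,"dz":0.04,"wx":0,"wy":0,"wz":0}
    - {"hand":-1,"dx":0,"dy":0,"dz":0.04,"wx":0,"wy":0,"wz":0}
    - {"hand":-1,"dx":0,"dy":0,"dz":0,"wx":0,"wy":0,"wz":0}

```text
clock: 11.98
position: [0.5562, 0.0975, 0.0934]
tcp_rot: [180.0, -0.0, -173.2]
ft_force: [-1.5, -0.6, -0.3]
gripper_width: 0.007
finger_force: 0.0
```

>>> step_arm:
  deltas:
    - {"hand":-1,"dx":0,"dy":0,"dz":0.03,"wx":0,"wy":0,"wz":0}
    - {"hand":-1,"dx":0,"dy":0,"dz":0.03,"wx":0,"wy":0,"wz":0}
    - {"hand":-1,"dx":0,"dy":0,"dz":0.03,"wx":0,"wy":0,"wz":0}
    - {"hand":-1,"dx":0,"dy":0,"dz":0.03,"wx":0,"wy":0,"wz":0}
    - {"hand":-1,"dx":0,"dy":0,"dz":0,"wx":0,"wy":0,"wz":0}

```text
clock: 12.4
position: [0.5562, 0.0975, 0.0886]
tcp_rot: [180.0, -0.0, -173.2]
ft_force: [-0.8, 0.3, 0.4]
gripper_width: 0.007
finger_force: 0.0
```

>>> step_arm:
  deltas:
    - {"hand":-1,"dx":0,"dy":0,"dz":0.03,"wx":0,"wy":0,"wz":0}
    - {"hand":-1,"dx":0,"dy":0,"dz":0.03,"wx":0,"wy":0,"wz":0}
    - {"hand":-1,"dx":0,"dy":0,"dz":0,"wx":0,"wy":0,"wz":0}
    - {"hand":-1,"dx":0,"dy":0,"dz":0,"wx":0,"wy":0,"wz":0}
    - {"hand":-1,"dx":0,"dy":0,"dz":0,"wx":0,"wy":0,"wz":0}

```text
clock: 12.82
position: [0.5564, 0.0974, 0.0866]
tcp_rot: [180.0, 0.0, -173.2]
ft_force: [-0.0, -0.2, 0.5]
gripper_width: 0.007
finger_force: 0.0
```

>>> step_arm:
  deltas:
    - {"hand":-1,"dx":0,"dy":0,"dz":0.03,"wx":0,"wy":0,"wz":0}
    - {"hand":-1,"dx":0,"dy":0,"dz":0.03,"wx":0,"wy":0,"wz":0}
    - {"hand":-1,"dx":0,"dy":0,"dz":0.03,"wx":0,"wy":0,"wz":0}
    - {"hand":-1,"dx":0,"dy":0,"dz":0,"wx":0,"wy":0,"wz":0}
    - {"hand":-1,"dx":0,"dy":0,"dz":0,"wx":0,"wy":0,"wz":0}

```text
clock: 13.23
position: [0.5563, 0.0974, 0.0828]
tcp_rot: [180.0, -0.0, -173.2]
ft_force: [0.8, 0.7, 0.1]
gripper_width: 0.005
finger_force: 0.0
```

>>> step_arm:
  deltas:
    - {"hand":-1,"dx":0,"dy":0,"dz":0.04,"wx":0,"wy":0,"wz":0}
    - {"hand":-1,"dx":0,"dy":0,"dz":0.03,"wx":0,"wy":0,"wz":0}
    - {"hand":-1,"dx":0,"dy":0,"dz":0.03,"wx":0,"wy":0,"wz":0}
    - {"hand":-1,"dx":0,"dy":0,"dz":0,"wx":0,"wy":0,"wz":0}
    - {"hand":-1,"dx":0,"dy":0,"dz":0,"wx":0,"wy":0,"wz":0}

```text
clock: 13.65
position: [0.5563, 0.0974, 0.0788]
tcp_rot: [180.0, -0.0, -173.2]
ft_force: [0.1, -0.0, -0.4]
gripper_width: 0.007
finger_force: 0.0
```

Run:
```python
from h import *
np.set_printoptions(precision=4,suppress=True)
o=readout.get_obs(); w=imaging.snapshot('wrist'); s=imaging.snapshot('side'); print(o['position'],o['ft_force'])
x=cv2.resize(s['frame'][190:290,230:330],(400,400),interpolation=cv2.INTER_CUBIC); y=cv2.resize(w['frame'][180:300,230:350],(400,400),interpolation=cv2.INTER_CUBIC)
cv2.imwrite('pics/i.png',np.hstack([x,y])[:,:,::-1])
```

```text
[0.5563 0.0974 0.0788] [ 0.0521 -0.028  -0.4295]
```

View pics/i.png

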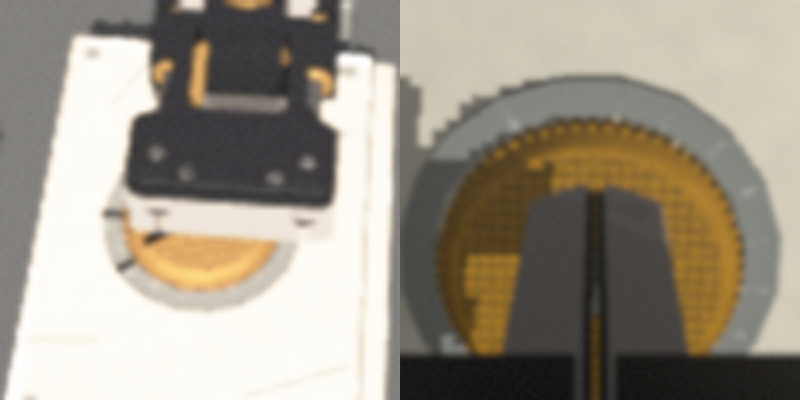

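The wrist view shows the tips over the core's near half, with the core foot at columns 437–745 and top row 118, and the collar's right edge at 778 and top row 75. There is no contact yet. I'll fit the core's position relative to the TCP.

Run:
```python
from h import *
from scipy.optimize import least_squares
np.set_printoptions(precision=4,suppress=True)
o=readout.get_obs(); w=imaging.snapshot('wrist'); T=T_of(w,o); print(w['K'][0],w['k1'],np.array(w['hand_eye']))
up=lambda c,r:((c-400+.5)/400*120-.5+230,(r+.5)/400*120-.5+180)
a=np.linspace(0,2*np.pi,181)
def circ(p,r,z): return proj(w,np.c_[p[0]+r*np.cos(a),p[1]+r*np.sin(a),0*a+z+p[2]],T)
def f(p):
    A=circ(p,.033,.079); B=circ(p,.0425,.082); e=[]
    e+=[A[:,0].min()-up(437,0)[0],A[:,0].max()-up(745,0)[0],A[:,1].min()-up(0,120)[1]]
    e+=[B[:,0].max()-up(778,0)[0],B[:,1].min()-up(0,75)[1]]
    return e
q=least_squares(f,[.574,.099,0],x_scale=.01,diff_step=1e-4); print(q.x,np.array(f(q.x)))
```

```text
[295.3955   0.     288.0976] -0.019950394525841558 [[-0.0004 -0.9622 -0.2724  0.08  ]
 [ 1.     -0.0003 -0.0002  0.0004]
 [ 0.0001 -0.2724  0.9622 -0.2034]
 [ 0.      0.      0.      1.    ]]
[0.5717 0.0981 0.0058] [ 0.1755 -2.031  -0.7813  1.8313  0.7609]
```

The finger's visible edge sits about 11 px lower than a tip at the TCP would. So the real fingertip ends about 24 mm short of it, which explains the earlier ride over the panel. I expect contact near a reading of 0.066, and the core axis is confirmed at about (0.573, 0.098).

>>> step_arm:
  deltas:
    - {"hand":-1,"dx":0,"dy":0,"dz":0.04,"wx":0,"wy":0,"wz":0}
    - {"hand":-1,"dx":0,"dy":0,"dz":0.04,"wx":0,"wy":0,"wz":0}
    - {"hand":-1,"dx":0,"dy":0,"dz":0.04,"wx":0,"wy":0,"wz":0}
    - {"hand":-1,"dx":0,"dy":0,"dz":0.04,"wx":0,"wy":0,"wz":0}
    - {"hand":-1,"dx":0,"dy":0,"dz":0,"wx":0,"wy":0,"wz":0}

```text
clock: 14.22
position: [0.556, 0.0974, 0.072]
tcp_rot: [180.0, -0.1, -173.2]
ft_force: [-0.7, -0.7, 0.1]
gripper_width: 0.004
finger_force: 0.0
```

>>> step_arm:
  deltas:
    - {"hand":-1,"dx":0,"dy":0,"dz":0.03,"wx":0,"wy":0,"wz":0}
    - {"hand":-1,"dx":0,"dy":0,"dz":0.03,"wx":0,"wy":0,"wz":0}
    - {"hand":-1,"dx":0,"dy":0,"dz":0.03,"wx":0,"wy":0,"wz":0}
    - {"hand":-1,"dx":0,"dy":0,"dz":0,"wx":0,"wy":0,"wz":0}
    - {"hand":-1,"dx":0,"dy":0,"dz":0,"wx":0,"wy":0,"wz":0}

```text
clock: 14.63
position: [0.5563, 0.0975, 0.0688]
tcp_rot: [180.0, -0.0, -173.2]
ft_force: [0.2, -0.5, 0.2]
gripper_width: 0.002
finger_force: 0.0
```

>>> step_arm:
  deltas:
    - {"hand":-1,"dx":0,"dy":0,"dz":0.025,"wx":0,"wy":0,"wz":0}
    - {"hand":-1,"dx":0,"dy":0,"dz":0.025,"wx":0,"wy":0,"wz":0}
    - {"hand":-1,"dx":0,"dy":0,"dz":0.025,"wx":0,"wy":0,"wz":0}
    - {"hand":-1,"dx":0,"dy":0,"dz":0,"wx":0,"wy":0,"wz":0}
    - {"hand":-1,"dx":0,"dy":0,"dz":0,"wx":0,"wy":0,"wz":0}

```text
clock: 15.05
position: [0.5563, 0.0975, 0.0659]
tcp_rot: [180.0, -0.0, -173.2]
ft_force: [0.3, -1.2, -0.3]
gripper_width: 0.007
finger_force: 0.0
```

>>> step_arm:
  deltas:
    - {"hand":-1,"dx":0,"dy":0,"dz":0.025,"wx":0,"wy":0,"wz":0}
    - {"hand":-1,"dx":0,"dy":0,"dz":0.025,"wx":0,"wy":0,"wz":0}
    - {"hand":-1,"dx":0,"dy":0,"dz":0.025,"wx":0,"wy":0,"wz":0}
    - {"hand":-1,"dx":0,"dy":0,"dz":0,"wx":0,"wy":0,"wz":0}
    - {"hand":-1,"dx":0,"dy":0,"dz":0,"wx":0,"wy":0,"wz":0}

```text
clock: 15.47
position: [0.5566, 0.0975, 0.0635]
tcp_rot: [180.0, 0.0, -173.2]
ft_force: [-2.1, 0.2, 3.3]
gripper_width: 0.003
finger_force: 1.7
```

>>> step_arm:
  deltas:
    - {"hand":-1,"dx":0,"dy":0,"dz":0.03,"wx":0,"wy":0,"wz":0}
    - {"hand":-1,"dx":0,"dy":0,"dz":0.03,"wx":0,"wy":0,"wz":0}
    - {"hand":-1,"dx":0,"dy":0,"dz":0.03,"wx":0,"wy":0,"wz":0}
    - {"hand":-1,"dx":0,"dy":0,"dz":0,"wx":0,"wy":0,"wz":0}
    - {"hand":-1,"dx":0,"dy":0,"dz":0,"wx":0,"wy":0,"wz":0}

```text
clock: 15.88
position: [0.5566, 0.0975, 0.0606]
tcp_rot: [180.0, 0.0, -173.2]
ft_force: [-2.8, 0.3, 7.0]
gripper_width: 0.003
finger_force: 3.8
```

Pressed at about 7 N. Now the arc, clockwise 0.70 rad in 14 rows.

>>> step_arm:
  deltas:
    - {"hand":-1,"dx":0,"dy":0,"dz":0.02,"wx":0,"wy":0,"wz":0}
    - {"hand":-1,"dx":-0.001,"dy":0.021,"dz":0,"wx":0,"wy":0,"wz":0.05}
    - {"hand":-1,"dx":-0.001,"dy":0.021,"dz":0,"wx":0,"wy":0,"wz":0.05}
    - {"hand":-1,"dx":-0.001,"dy":0.021,"dz":0,"wx":0,"wy":0,"wz":0.05}
    - {"hand":-1,"dx":-0.001,"dy":0.021,"dz":0,"wx":0,"wy":0,"wz":0.05}

```text
clock: 16.3
position: [0.5567, 0.1009, 0.0601]
tcp_rot: [180.0, 0.1, 175.2]
ft_force: [-2.7, 0.9, 7.7]
gripper_width: 0.007
finger_force: 4.1
```

>>> step_arm:
  deltas:
    - {"hand":-1,"dx":-0.001,"dy":0.021,"dz":0,"wx":0,"wy":0,"wz":0.05}
    - {"hand":-1,"dx":-0.001,"dy":0.021,"dz":0,"wx":0,"wy":0,"wz":0.05}
    - {"hand":-1,"dx":-0.001,"dy":0.021,"dz":0,"wx":0,"wy":0,"wz":0.05}
    - {"hand":-1,"dx":-0.001,"dy":0.021,"dz":0,"wx":0,"wy":0,"wz":0.05}
    - {"hand":-1,"dx":-0.001,"dy":0.021,"dz":0,"wx":0,"wy":0,"wz":0.05}

```text
clock: 16.72
position: [0.558, 0.1054, 0.0602]
tcp_rot: [179.9, 0.1, 160.9]
ft_force: [-2.1, 0.6, 7.9]
gripper_width: 0.005
finger_force: 4.0
```

>>> step_arm:
  deltas:
    - {"hand":-1,"dx":-0.001,"dy":0.021,"dz":0,"wx":0,"wy":0,"wz":0.05}
    - {"hand":-1,"dx":-0.001,"dy":0.021,"dz":0,"wx":0,"wy":0,"wz":0.05}
    - {"hand":-1,"dx":-0.001,"dy":0.021,"dz":0,"wx":0,"wy":0,"wz":0.05}
    - {"hand":-1,"dx":-0.001,"dy":0.021,"dz":0,"wx":0,"wy":0,"wz":0.05}
    - {"hand":-1,"dx":-0.001,"dy":0.021,"dz":0,"wx":0,"wy":0,"wz":0.05}

```text
clock: 17.13
position: [0.5603, 0.1091, 0.0604]
tcp_rot: [179.9, 0.1, 146.5]
ft_force: [-1.1, 0.6, 9.5]
gripper_width: 0.004
finger_force: 4.0
```

>>> step_arm:
  deltas:
    - {"hand":-1,"dx":0,"dy":0,"dz":0,"wx":0,"wy":0,"wz":0}
    - {"hand":-1,"dx":0,"dy":0,"dz":0,"wx":0,"wy":0,"wz":0}
    - {"hand":-1,"dx":0,"dy":0,"dz":-0.05,"wx":0,"wy":0,"wz":0}
    - {"hand":-1,"dx":0,"dy":0,"dz":-0.05,"wx":0,"wy":0,"wz":0}
    - {"hand":-1,"dx":0,"dy":0,"dz":-0.05,"wx":0,"wy":0,"wz":0}

```text
clock: 17.55
position: [0.56, 0.1089, 0.065]
tcp_rot: [179.9, 0.1, 146.7]
ft_force: [-0.0, 0.4, 0.5]
gripper_width: 0.001
finger_force: 0.5
```

>>> step_arm:
  deltas:
    - {"hand":-1,"dx":0,"dy":0,"dz":-0.1,"wx":0,"wy":0,"wz":0}
    - {"hand":-1,"dx":0,"dy":0,"dz":-0.4,"wx":0,"wy":0,"wz":0}
    - {"hand":-1,"dx":0,"dy":0,"dz":-0.8,"wx":0,"wy":0,"wz":0}
    - {"hand":-1,"dx":0,"dy":0,"dz":-0.8,"wx":0,"wy":0,"wz":0}
    - {"hand":-1,"dx":0,"dy":0,"dz":-0.4,"wx":0,"wy":0,"wz":0}

```text
clock: 17.97
position: [0.5604, 0.1086, 0.1679]
tcp_rot: [179.9, 0.2, 146.7]
ft_force: [0.3, 0.9, 2.1]
gripper_width: 0.007
finger_force: 0.0
```

>>> step_arm:
  deltas:
    - {"hand":-1,"dx":0.8,"dy":0,"dz":0,"wx":0,"wy":0,"wz":0}
    - {"hand":-1,"dx":0.8,"dy":0,"dz":0,"wx":0,"wy":0,"wz":0}
    - {"hand":-1,"dx":0.8,"dy":0,"dz":0,"wx":0,"wy":0,"wz":0}
    - {"hand":-1,"dx":0.8,"dy":0,"dz":0,"wx":0,"wy":0,"wz":0}
    - {"hand":-1,"dx":0,"dy":0,"dz":0,"wx":0,"wy":0,"wz":0}

```text
clock: 18.38
position: [0.4483, 0.1813, 0.1642]
tcp_rot: [-180.0, -0.2, 146.9]
ft_force: [-0.1, -0.0, 0.1]
gripper_width: 0.007
finger_force: 0.0
```

Run:
```python
from h import *
o=readout.get_obs(); s=imaging.snapshot('side'); t=imaging.snapshot('top'); print(o['position'],o['clock'])
y=cv2.resize(t['frame'][165:345,145:325],(400,400),interpolation=cv2.INTER_CUBIC); x=cv2.resize(s['frame'][180:330,210:360],(400,400),interpolation=cv2.INTER_CUBIC)
cv2.imwrite('pics/j.png',np.hstack([x,y])[:,:,::-1])
```

```text
[0.44825543 0.18126728 0.16419247] 18.3833
```

View pics/j.png

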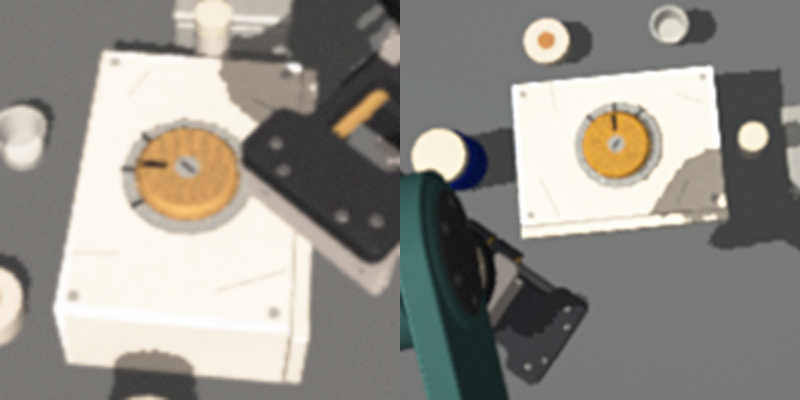

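The index bar now points at the middle notch (top crop 615,115, beneath the notch at 613,105). The drawer is shut, the bystanders haven't moved, and the hand is clear. Handing in.

```bash
python3 -c "
from rig import workorder; print(workorder.close_job())"
```

```text
the job is handed in; nothing more can be done
None
```

The drawer is fully shut and the core is turned one click to the middle notch with the hand clear, as the last pictures show; the job is handed in, but no verdict came back, and the first push caught the drawer's top edge at about 5 N before I redid it lower.

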